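Set a metering pump: range collar to the red mark, fine knob three clicks up

ROBOT

A 6-joint arm with a two-finger parallel gripper is mounted at the origin on the work surface. World frame = base frame: x ahead of the robot, y to its left, z up, the work surface at z = 0. Lengths are in mm, angles in rad, forces in N, time in s.
With the tool pointing down it reaches from about 300 to 825 mm from the base axis. Payload 5.4 kg.
Tool frame: the origin (TCP) lies between the finger pads; the fingertips stand 17 mm ahead of it and the grasp point (between the pads) lies 2 mm behind it (arm.nose_length is the distance from the TCP to the fingertips, in mm); y points along the fingers, x is the direction in which the jaws open and shut, and the axes are right-handed (so a half turn about y gives the same grasp; the last joint's range is limited). The gripper opens to 92 mm and grips with 3 to 60 N. Pads are 20 mm wide; open, the fingers measure 128 mm over their backs; the gripper's body (75 mm by 189 mm) begins 69 mm behind the grasp point.
Start: joints at [1.089, 0.158, 1.597, -0, 1.386, -0.21], TCP at [154.378, 553.871, 231.601] pointing down, gripper open.
Joint ranges: [-2.91, 2.91], [-0.94, 2.29], [0.18, 2.7], [-1.29, 4.43], [0.17, 2.64], [-3, 3]. Speed limits (rad/s): [2.57, 2.57, 3.14, 3.14, 3.14, 3.14].

INTERFACE

Orientations are given as a unit quaternion [w, x, y, z].
In Python, from cell import arm gives the robot as it stands.
- The arm moves only by the shell command python3 -m creep 'ROWS'. ROWS is JSON, one flat list of numbers, 7 for each row, row after row: the shift along the world's x, y, z in m, then the turn, a rotation vector about the world's x, y, z in degrees, then the opening, from -1 (shut) to 1 (fully open). In form: [x, y, z, rx, ry, rz, hand, x, y, z, rx, ry, rz, hand, ...]. A call has 1 to 10 rows; each row shifts and turns the pose as measured when the row begins; what a row does not reach is not made up. A row lasts 1/10 s, in which the tool goes at most 50 mm and 8.59 degrees, less where a joint would pass 70% of its speed; a pose out of reach is approached as far as the arm can. A call with a gripper value outside its range is refused whole. The fingers move at their own pace and stop on an object; the grip force is fixed at half the most. Time passes only in rows, so rows that do not move let the fingers close. It gives the time, the measured TCP pose, the force and the opening at its end, in the units of the state.
- arm.sense(): the state, without advancing time (a new reading comes with each control period).
- arm.get_image(name): name is "scene" or "side" or "wrist"; returns a dict with "frame" (400x640x3 uint8, red, green, blue), "vertical_fov" (degrees; the focal length in pixels is half the picture's height over the tangent of half this angle, whatever the lens; pixels are square), "cx", "cy" (the principal point, pixels), "xyz" and "attitude" of the camera in the world. Camera axes: x right, y down, z forward; pixel columns grow to the right and rows downward; lengths in mm; the calibration is good to about 2 mm. A picture is of the moment at which its call begins. There is no depth.
- arm.close_job(): hands the job in, once; it reports no verdict.
The state is a dict: "time": time; "joint_pos": joint angles; "joint_velocities": joint speeds; "joint_efforts": joint torques, N m; "position": TCP position; "eef_rot": TCP orientation; "ft_force": force on the tool from outside, world axes, zero at the start; "wrist_torque": the same for the moment, N m; "opening": opening from 0.0 (shut) to 1.0 (fully open).
Only numpy, scipy, OpenCV 4.12 (cv2) and the standard library are available. Lean on these libraries where they do the work, as an engineer would, in place of code of your own. Each camera call takes 0.05 s, during which the arm holds its last target.

TASK

Set the metering pump for the next run: first turn the blue collar on the leaning barrel clockwise until its white line clicks in at the red mark. Then turn the orange knob on the pump's deck exactly three clicks clockwise from where it now stands, let go of both, and leave the bottle, beaker and stopper around the pump standing where they are.

Things in the scene. Friction and masses are not known exactly. Their poses are not given: they have to be found in the camera images.
- pump: White metering pump fixed to the bench: box 200 (x) by 300 (y) mm, flat deck 60 mm up. Origin at the centre of its underside; x points from its front (blue panel, towards the robot) to its back, z up. On the deck: a leaning barrel with a blue collar (left, +y) and an orange knob (right, -y). A steel pump head with a hose barb sticks out of the back (to x = 143 mm, 88 mm high).
- collar_centre (a point): Centre of the knurled blue collar ring (56 mm across, 34 mm long: 17 either side), on the axis of the fixed barrel, 121.5 mm up. It does not turn with the collar: z runs along the axis to the barrel's free end, which leans 30 degrees from vertical to the pump's left (+y); x points to the pump's back. The collar only turns. Bare barrel, 36 mm across, goes on 41 mm past this point.
- red_mark (a point): Middle of the red mark on top of the fixed black scale flange (84 mm across) under the collar, 35.5 mm out from the barrel axis on the side of the pump's back (+x). The flange top lies 21 mm below collar_centre along the axis, 4 mm under the collar. The other eight marks are thin and white, one per click; red is the seventh, counted clockwise.
- collar_line (a point): Upper outer end of the white line on the collar, 28 mm out from the barrel axis and 17 mm above collar_centre along the axis; it turns with the collar. The line runs on down the collar's side to the flange.
- collar (a joint): Turn of the collar, rad, growing clockwise seen looking down on the barrel's free end. Clicks every 20 degrees (0.349) at 0, 0.349 ... 2.793, end stops just past these; the white line meets the red mark at 2.094 (sixth click from 0, not an end stop). Starts on one of the clicks 0 to 1.047. About 0.2 N m turns it over a click; let go, it settles in the nearest click.
- knob_centre (a point): Centre of the knurled round orange knob, half-way up, on its vertical axis (at [-30, -90, 80] mm in the pump's frame). Fixed to the pump, does not turn. The knob is 36 mm across and 32 mm tall, its top 96 mm above the bench, its foot 4 mm above the deck.
- knob_line (a point): Outer end of the white line on the knob's top, 18 mm out from its axis; it turns with the knob.
- knob (a joint): Turn of the orange knob about its vertical axis, rad, growing clockwise from above. Clicks every 24 degrees (0.419) at 0, 0.419 ... 2.932, end stops just past these; starts on the click at 0, 0.419 or 0.838. Three clicks are 1.257 rad. About 0.08 N m turns it over a click; let go, it settles in the nearest click.
- reagent_mid (a point): Loose amber bottle, 56 mm across, 105 mm tall; point on its axis 50 mm up. Stands beside or behind the pump; leave it alone.
- beaker_mid (a point): Loose glass beaker, 66 mm across at the rim, 75 mm tall; point on its axis 37.5 mm up. Leave it alone.
- stopper_mid (a point): Loose white plastic stopper, 52 mm across, 42 mm tall; point on its axis 21 mm up. Leave it alone.

How it is judged:
By the outcome, as a careful person would: the job done as asked, in the order asked, and still so for the second after the job is handed in, with the robot touching nothing.
It also fails if it takes over 61 s, if anything falls off the work surface, if the arm or the gripper's body presses on something with over 40 N, if the wrist force passes 120 N, or if a joint passes its speed limit or range.

## Working session

There is one attempt and no reset: what is moved stays moved. The work goes in short steps, Python scripts to look and compute and a shell command to move; the robot and the scene stay as the last step left them, time stands still between calls to the robot, and variables do not carry over. Pictures are saved under pics/ and viewed, and the job is handed in when it is done.

```bash
ls -la; mkdir -p pics
python3 - <<'E'
from cell import arm
import cv2
s=arm.sense();print({k:s[k] for k in('time','position','eef_rot','opening','ft_force')}, arm.nose_length)
for n in("scene","side","wrist"):
    i=arm.get_image(n);cv2.imwrite(f'pics/{n}0.png',i['frame'][...,::-1]);print(n,i['vertical_fov'],i['cx'],i['cy'],i['xyz'],i['attitude'])
E
```

```text
total 12
drwxr-xr-x  3 agent agent 4096 Dec  6 13:36 .
drwxr-xr-x 23 root  root  4096 Dec  6 13:36 ..
drwxr-xr-x  2 agent agent 4096 Dec  6 13:36 pics
{'time': 0.0, 'position': array([154.13471237, 553.34592617, 230.64047885]), 'eef_rot': array([-0.56285013,  0.56342126,  0.42705634, -0.42822786]), 'opening': 1.0012989993529084, 'ft_force': array([ 0.19014587, -0.38239996, -0.39744204])} 17.0
scene 48.98132080815828 321.5580342247295 198.27980707323132 [1070.73123305 -373.97535782 1043.44541548] [-0.26110892  0.87560166  0.39096559 -0.11085926]
side 53.56757222687902 314.9255792029681 200.6006080320942 [450.88714997 718.65480123 560.28122697] [ 0.06245023 -0.1045216   0.86911033 -0.47939799]
wrist 69.11364940589284 320.14623240917405 200.4772432381912 [ 85.61472349 573.53428612 382.8749488 ] [0.10143609 0.78997501 0.59983988 0.07643508]
```

View pics/scene0.png

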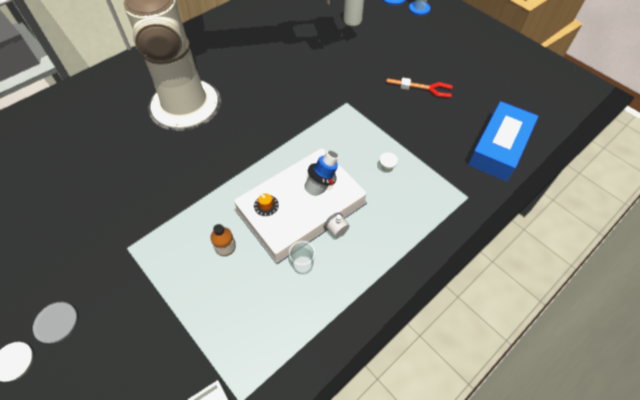

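View pics/side0.png

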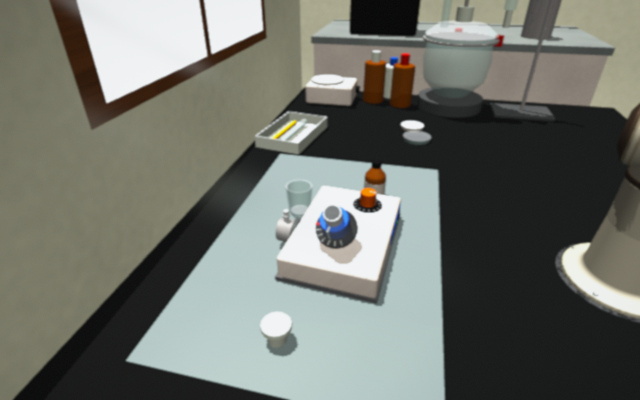

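View pics/wrist0.png

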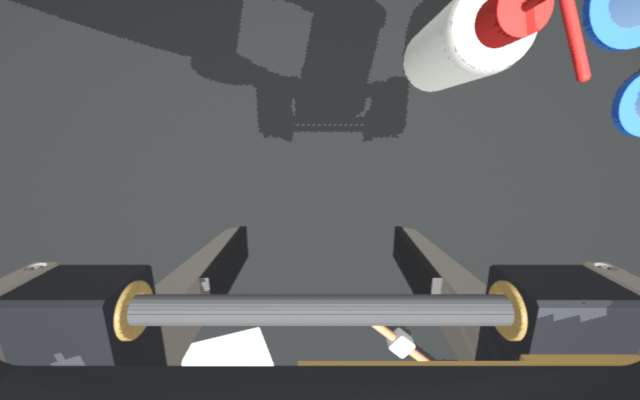

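```bash
cat > h.py <<'E'
from cell import arm
import cv2, numpy as np
from scipy.spatial.transform import Rotation as R
def rot(q): return R.from_quat([q[1],q[2],q[3],q[0]])
def grab(n,save=None):
    i=arm.get_image(n); i['f']=200/np.tan(np.radians(i['vertical_fov']/2)); i['R']=rot(i['attitude']).as_matrix()
    if save: cv2.imwrite('pics/'+save,i['frame'][...,::-1])
    return i
def ray(i,u,v):
    d=i['R']@np.array([(u-i['cx'])/i['f'],(v-i['cy'])/i['f'],1]); return np.array(i['xyz']),d/np.linalg.norm(d)
def onz(i,u,v,z):
    o,d=ray(i,u,v); return o+d*(z-o[2])/d[2]
def proj(i,p):
    c=i['R'].T@(np.asarray(p,float)-i['xyz']); return np.array([i['cx']+i['f']*c[0]/c[2],i['cy']+i['f']*c[1]/c[2]])
def tri(rs):
    A=np.zeros((3,3));b=np.zeros(3)
    for o,d in rs:
        P=np.eye(3)-np.outer(d,d);A+=P;b+=P@o
    x=np.linalg.solve(A,b);return x,[np.linalg.norm((np.eye(3)-np.outer(d,d))@(x-o)) for o,d in rs]
def crop(i,u0,v0,u1,v1,k,name):
    cv2.imwrite('pics/'+name,cv2.resize(i['frame'][v0:v1,u0:u1,::-1],None,fx=k,fy=k,interpolation=cv2.INTER_CUBIC))
E
python3 - <<'E'
from h import *
s=arm.sense();print(rot(s['eef_rot']).as_matrix().round(3))
S=grab('scene');D=grab('side')
crop(S,210,120,410,270,4,'s1.png');crop(D,250,160,430,295,4.4,'d1.png')
for p in [(236,200),(320,152),(365,190),(277,250)]: print(onz(S,*p,60).round(1))
for p in [(321,187),(401,194),(378,285),(279,269)]: print(onz(D,*p,60).round(1))
E
```

```text
[[ 0.268 -0.001 -0.963]
 [ 0.963 -0.001  0.268]
 [-0.001 -1.     0.   ]]
[ 456.8 -113.1   60. ]
[483.6 162.9  60. ]
[662.2 166.   60. ]
[ 643.9 -124.4   60. ]
[ 647.6 -117.5   60. ]
[ 450.9 -128.8   60. ]
[470.7 194.5  60. ]
[654.4 195.6  60. ]
```

```bash
ls pics
```

```text
d1.png
s1.png
scene0.png
side0.png
wrist0.png
```

View pics/s1.png

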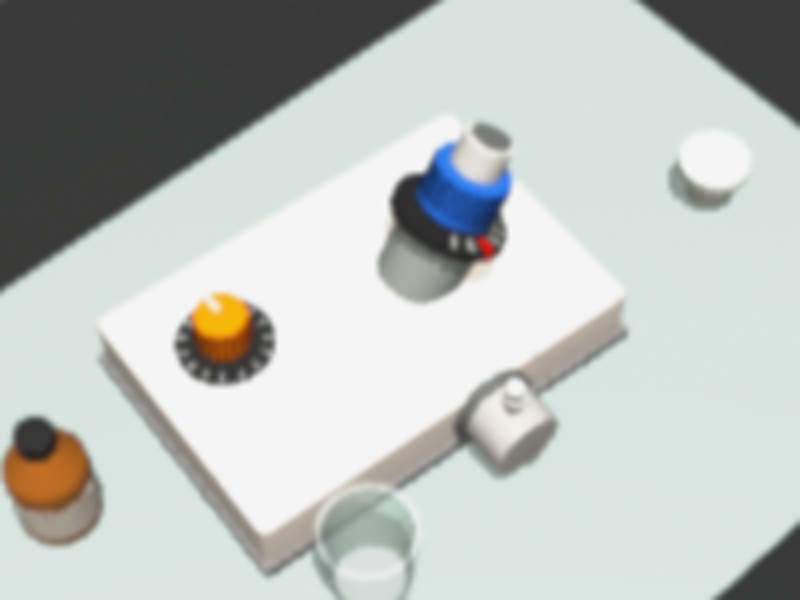

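View pics/d1.png

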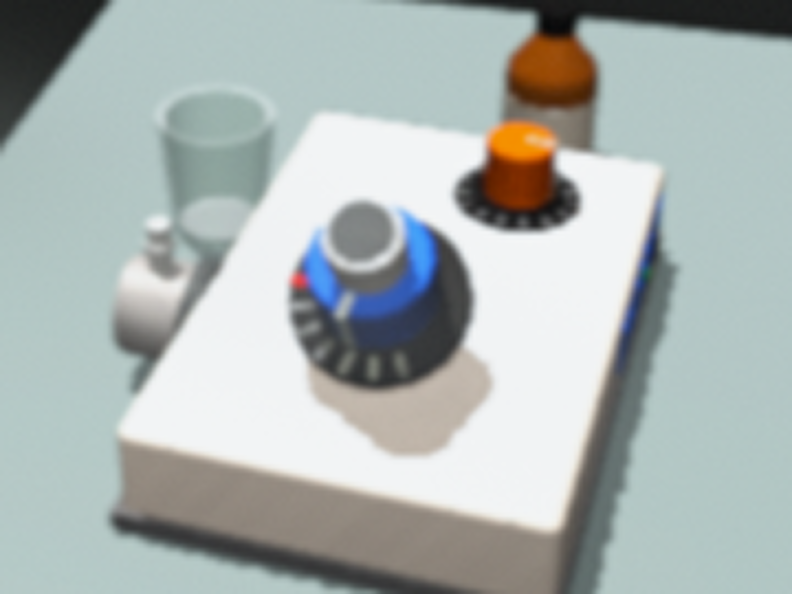

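```bash
cat >> h.py <<'E'
def pumpfit(q):
    # q: world xy of corners order in pump frame: (-100,-150),(-100,150),(100,150),(100,-150)
    m=np.array([(-100,-150),(-100,150),(100,150),(100,-150)],float);q=np.array(q)[:,:2]
    c=q.mean(0);H=m.T@(q-c);a=np.arctan2(H[0,1]-H[1,0],H[0,0]+H[1,1])
    Rm=np.array([[np.cos(a),-np.sin(a)],[np.sin(a),np.cos(a)]]);print('pump',c.round(1),np.degrees(a).round(2),'res',(q-c-m@Rm.T).round(1).tolist());return c,a
E
python3 - <<'E'
from h import *
S=grab('scene');D=grab('side')
pumpfit([onz(S,*p,60) for p in [(235.75,200.5),(322.5,149),(366.2,193.2),(277,254.5)]])
pumpfit([onz(D,*p,60) for p in [(400.5,197.5),(376.4,279.3),(277.7,259.1),(322.7,186.1)]])
# knob top centre
k1=onz(S,210+222/4,120+316/4,96);k2=onz(D,250+521/4.4,160+142/4.4,96);print(k1,k2)
print('barrel end',tri([ray(S,210+491/4,120+136/4),ray(D,250+362/4.4,160+231/4.4)]))
print('red',tri([ray(S,210+486/4,120+247/4),ray(D,250+299/4.4,160+281/4.4)]))
E
```

```text
pump [565.7  22.5] -4.23 res [[2.7, 5.2], [3.1, -3.9], [-4.8, -3.7], [-1.0, 2.4]]
pump [559.1  28.8] -4.07 res [[2.3, 1.5], [5.1, -4.7], [-3.8, -1.9], [-3.7, 5.1]]
[526.99126947 -64.4298279   96.        ] [523.19199244 -58.68571953  96.        ]
barrel end (array([568.28614912, 129.99845566, 157.14299523]), [np.float64(0.026462931292016368), np.float64(0.02646293129208921)])
red (array([603.330259  ,  95.78458288, 102.30855399]), [np.float64(0.3579647163964253), np.float64(0.35796471639641575)])
```

```bash
cat > m.py <<'E'
from h import *
S=grab('scene');D=grab('side')
cs=lambda u,v:(210+u/4-.4,120+v/4-.4); cd=lambda u,v:(250+u/4.4-.4,160+v/4.4-.4)
t=lambda a,b:tri([ray(S,*cs(*a)),ray(D,*cd(*b))])
for n,a,b in [('c--',(103,322),(662,165)),('c-+',(450,116),(556,525)),('c++',(625,293),(122,436)),('c+-',(268,538),(320,115)),
 ('knobtop',(222,316),(521,142)),('knobline',(209,302),(541,143)),('end',(491,136),(362,231)),('red',(486,247),(299,281)),('stopper',(714,160),(118,720)),('beakerrim',(367,525),(217,121)),('bottlecap',(37,437),(556,25))]:
    p,e=t(a,b);print(n,p.round(1),np.round(e[0],1))
a=np.radians(-4.15);X=np.array([np.cos(a),np.sin(a),0]);Yp=np.array([-np.sin(a),np.cos(a),0]);Z=.5*Yp+.866*np.array([0,0,1]);Y=np.cross(Z,X)
C=np.array([567.3,109.5,121.5])
for k in range(7):
    ph=(6-k)*np.radians(20);d=np.cos(ph)*X+np.sin(ph)*Y
    uv=proj(D,C+28*d+17*Z);uv2=proj(D,C+35.5*d-21*Z)
    print(k,((uv-[249.6,159.6])*4.4).round(),((uv2-[249.6,159.6])*4.4).round())
E
python3 m.py
```

```text
c-- [ 453.4 -114.4   58.7] 1.5
c-+ [476.4 177.2  57.3] 0.3
c++ [668.6 163.6  55.6] 0.1
c+- [ 648.7 -131.3   55.3] 1.3
knobtop [524.4 -63.8  94. ] 0.2
knobline [512.9 -63.7  95.7] 1.6
end [568.2 129.7 158.2] 1.0
red [603.3  95.5 103.5] 1.3
stopper [624.2 302.   40.9] 0.4
beakerrim [693.1 -84.1  73.3] 2.2
bottlecap [ 520.7 -202.9   93.9] 1.9
0 [388. 315.] [402. 366.]
1 [365. 318.] [374. 370.]
2 [343. 314.] [347. 365.]
3 [324. 303.] [324. 351.]
4 [311. 287.] [309. 331.]
5 [305. 268.] [302. 307.]
6 [307. 247.] [304. 282.]
```

Run:
```python
from h import *
D=grab('side');crop(D,305,195,365,255,10,'d2.png');
crop(D,350,180,390,220,12,'d3.png')
S=grab('scene');crop(S,245,185,285,225,12,'s3.png')
```

```text
(no output)
```

View pics/d2.png

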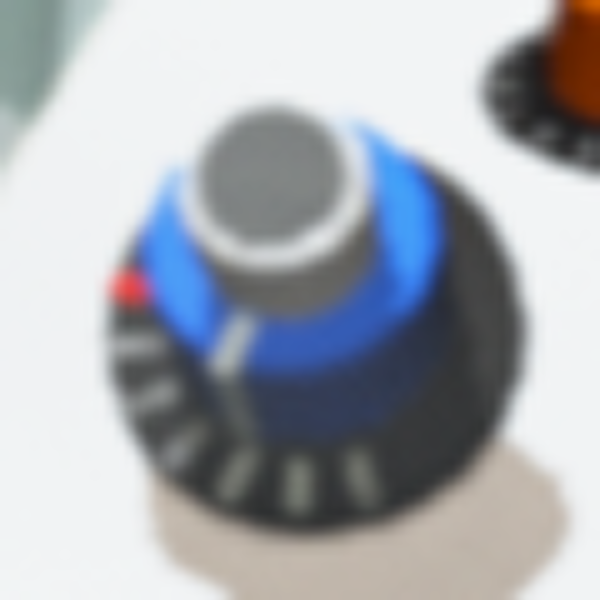

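View pics/d3.png

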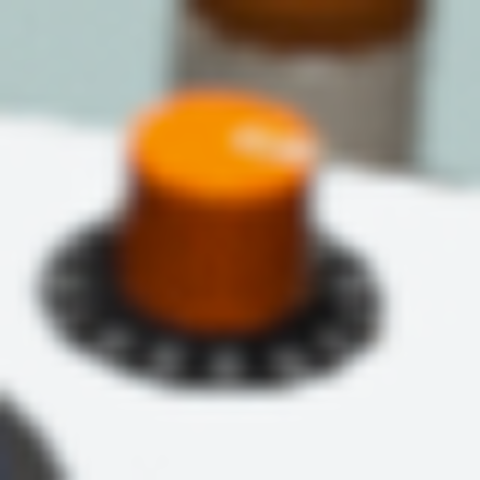

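View pics/s3.png

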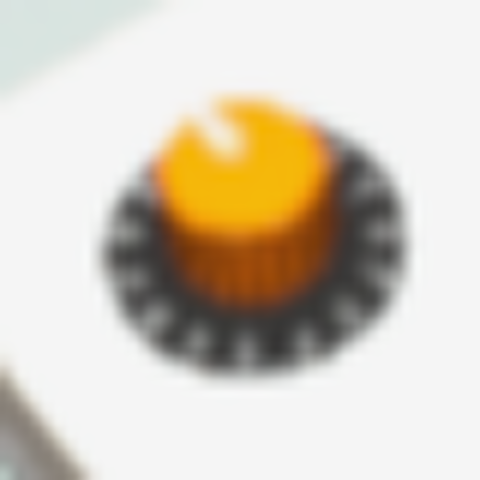

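```bash
cat > plan.py <<'E'
from h import *
a=np.radians(-4.3);X=np.array([np.cos(a),np.sin(a),0]);Yp=np.array([-np.sin(a),np.cos(a),0]);Z=.5*Yp+.866*np.array([0,0,1]);Z/=np.linalg.norm(Z);Y=np.cross(Z,X)
C=np.array([567.3,109.5,121.5]);K=np.array([524.8,-63.8,80.])
def go(p,x,y):
    s=arm.sense();M=np.column_stack([x,y,np.cross(x,y)]);rv=np.degrees((R.from_matrix(M)*rot(s['eef_rot']).inv()).as_rotvec())
    print('t',round(s['time'],2),'pos',s['position'].round(1),'shift',(p-s['position']).round(1),'turn',rv.round(2),round(np.linalg.norm(rv),1),'j',np.round(s['joint_pos'],2),'F',np.round(s['ft_force'],1),'T',np.round(s['wrist_torque'],2),'op',round(s['opening'],2))
def collar(h,deg):
    t=np.radians(deg);go(C+h*Z,np.cos(t)*X+np.sin(t)*Y,-Z)
def knob(z,deg):
    t=np.radians(deg);go(np.array([K[0],K[1],z]),np.array([np.cos(t),np.sin(t),0]),np.array([0,0,-1.]))
E
python3 -c "
from plan import *
collar(100,50)"
python3 - <<'E'
from h import *
S=grab('scene');D=grab('side')
a=np.radians(-4.3)
c=tri([ray(S,245+245/12-.5,185+163/12-.5),ray(D,350+226/12-.5,180+143/12-.5)])[0]
for p in [tri([ray(S,245+197/12-.5,185+112/12-.5),ray(D,350+308/12-.5,180+152/12-.5)])[0],onz(S,245+197/12-.5,185+112/12-.5,96),onz(D,350+308/12-.5,180+152/12-.5,96)]:
    d=p-c;print(c,p,np.degrees(np.arctan2(d[1],d[0])))
for i,(u,v) in ((S,(245+245/12-.5,185+163/12-.5)),(D,(350+226/12-.5,180+143/12-.5))): print(onz(i,u,v,96))
E
```

```text
t 0.55 pos [154.4 553.9 231.6] shift [ 416.7 -394.5  -23.5] turn [-29.84  -5.3  -28.06] 41.3 j [ 1.09  0.16  1.6   0.    1.39 -0.21] F [0.3 0.2 0.3] T [-0.02  0.06  0.01] op 1.0
[523.74119486 -63.58945454  95.45204623] [507.61772865 -63.3276491   96.11256968] 179.06973920839596
[523.74119486 -63.58945454  95.45204623] [506.58810306 -63.44132522  96.        ] 179.50522191791202
[523.74119486 -63.58945454  95.45204623] [508.3365801  -62.64613535  96.        ] 176.495803169125
[523.78562592 -63.81521197  96.        ]
[523.85468119 -62.42342289  96.        ]
```

```bash
python3 -m creep '[0.034,-0.032,0,-3,-0.5,-2.8,1,0.034,-0.032,0,-3,-0.5,-2.8,1,0.034,-0.032,0,-3,-0.5,-2.8,1,0.034,-0.032,0,-3,-0.5,-2.8,1,0.034,-0.032,0,-3,-0.5,-2.8,1,0.034,-0.032,0,-3,-0.5,-2.8,1,0.034,-0.032,0,-3,-0.5,-2.8,1,0.034,-0.032,0,-3,-0.5,-2.8,1,0.034,-0.032,0,-3,-0.5,-2.8,1,0.034,-0.032,0,-3,-0.5,-2.8,1]'; python3 -c "
from plan import *
collar(100,50)"
```

```text
time: 1.65
position: [502.0, 223.9, 234.5]
eef_rot: [-0.463, 0.796, 0.174, -0.349]
ft_force: [-0.3, 1.0, 0.0]
opening: 0.996
t 1.65 pos [502.  223.9 234.5] shift [ 69.  -64.6 -26.4] turn [ 0.88 -0.13  0.61] 1.1 j [ 0.45  0.36  1.44 -0.46  1.63 -0.3 ] F [-0.3  1.   0. ] T [ 0.2  -0.03  0.02] op 1.0
```

```bash
python3 -m creep '[0.023,-0.0215,-0.009,0.3,0,0.2,1,0.023,-0.0215,-0.009,0.3,0,0.2,1,0.023,-0.0215,-0.009,0.3,0,0.2,1,0,0,0,0,0,0,1]'; python3 -c "
from plan import *
collar(100,50)
for n in ('wrist','scene','side'): grab(n,n+'2.png')
collar(40,50)"
```

```text
time: 2.05
position: [577.1, 152.6, 205.1]
eef_rot: [-0.468, 0.793, 0.179, -0.348]
ft_force: [-1.9, -0.2, 0.1]
opening: 1.0
t 2.05 pos [577.1 152.6 205.1] shift [-6.1  6.7  3. ] turn [ 0.04 -0.1   0.37] 0.4 j [ 0.3   0.44  1.39 -0.48  1.53 -0.42] F [-1.9 -0.2  0.1] T [ 0.21  0.02 -0.03] op 1.0
t 2.2 pos [575.5 156.2 206.6] shift [ -6.7 -26.7 -50.5] turn [-0.04 -0.04  0.16] 0.2 j [ 0.3   0.43  1.39 -0.48  1.53 -0.42] F [-0.2  0.4 -0.9] T [ 0.25 -0.02  0.01] op 1.0
```

View pics/wrist2.png

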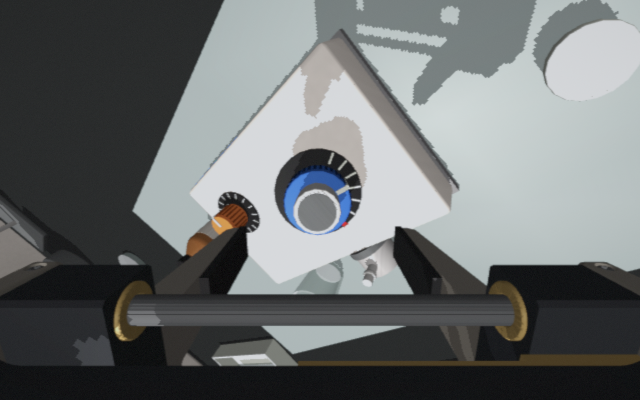

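View pics/scene2.png

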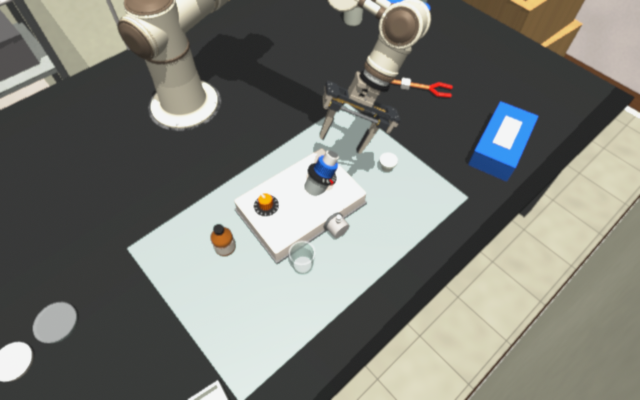

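View pics/side2.png

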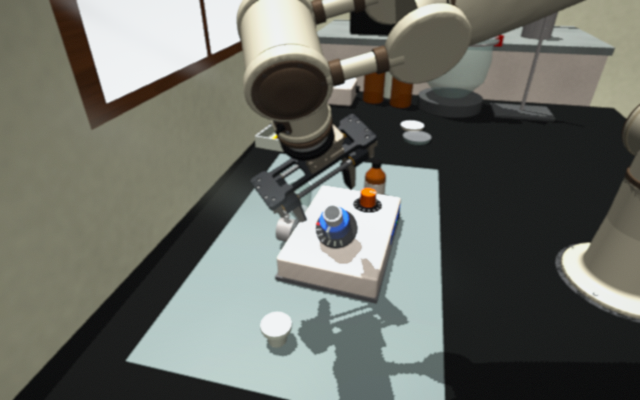

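```bash
python3 -c "
from plan import *
W=grab('wrist')
print(proj(W,C+41*Z),proj(W,C+35.5*X-21*Z),proj(W,[523.8,-63.5,96]))
print('end via wrist',onz(W,318,211,157), 'red',onz(W,346,224,103.3))
crop(W,180,130,380,260,4,'w2.png')
collar(40,50)"
```

```text
[317.16446394 217.18474669] [341.10353461 224.23424958] [222.5282416  230.45398984]
end via wrist [565.37015392 134.93849804 157.        ] red [604.40555521 101.04253658 103.3       ]
t 2.25 pos [575.4 156.6 206.9] shift [ -6.6 -27.2 -50.7] turn [-0.04 -0.02  0.1 ] 0.1 j [ 0.3   0.43  1.39 -0.48  1.53 -0.42] F [-0.6  1.3 -1.1] T [0.19 0.   0.03] op 1.0
```

View pics/w2.png

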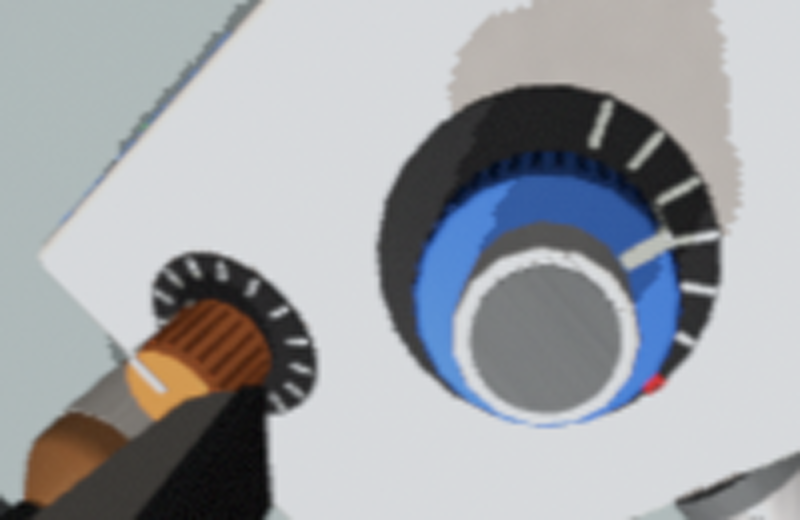

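```bash
sed -i 's/C=np.array(\[567.3,109.5/C=np.array([567.3,110.3/' plan.py; python3 -m creep '[-0.0035,-0.013,-0.025,0,0,0,1,-0.003,-0.013,-0.025,0,0,0,1,0,0,0,0,0,0,1,0,0,0,0,0,0,1]'; python3 -c "
from plan import *
W=grab('wrist','w3.png')
print(proj(W,C+41*Z))
collar(2,50)"
```

```text
time: 2.65
position: [568.2, 135.6, 159.7]
eef_rot: [-0.466, 0.792, 0.186, -0.347]
ft_force: [0.6, 0.2, 0.5]
opening: 1.003
[316.55967727 255.64972955]
t 2.7 pos [568.1 135.7 159.6] shift [ -0.7 -24.4 -36.3] turn [-0.19  0.31 -0.3 ] 0.5 j [ 0.27  0.43  1.49 -0.49  1.43 -0.4 ] F [ 0.4 -0.3 -1.1] T [ 0.23 -0.01 -0.01] op 1.0
```

View pics/w3.png

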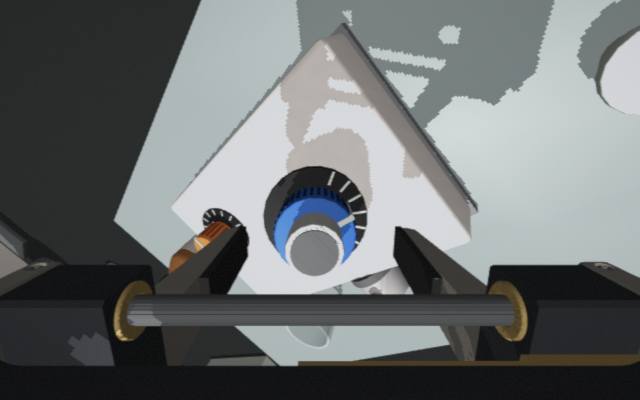

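```bash
python3 -m creep '[-0.0003,-0.0095,-0.014,0,0,0,1,-0.0002,-0.0095,-0.014,0,0,0,1,-0.0002,-0.005,-0.008,-0.2,0.3,-0.3,1,0,0,0,0,0,0,1]'; python3 -c "
from plan import *
collar(2,50)
W=grab('wrist','w4.png')
print(proj(W,C+41*Z))
"
```

```text
time: 3.1
position: [569.4, 112.7, 125.0]
eef_rot: [-0.466, 0.793, 0.185, -0.347]
ft_force: [0.7, -0.0, 0.4]
opening: 1.003
t 3.1 pos [569.4 112.7 125. ] shift [-2.  -1.4 -1.8] turn [-0.07  0.37 -0.16] 0.4 j [ 0.24  0.46  1.53 -0.51  1.35 -0.4 ] F [ 0.7 -0.   0.4] T [0.2  0.02 0.09] op 1.0
[315.83650663 288.47390904]
```

View pics/w4.png

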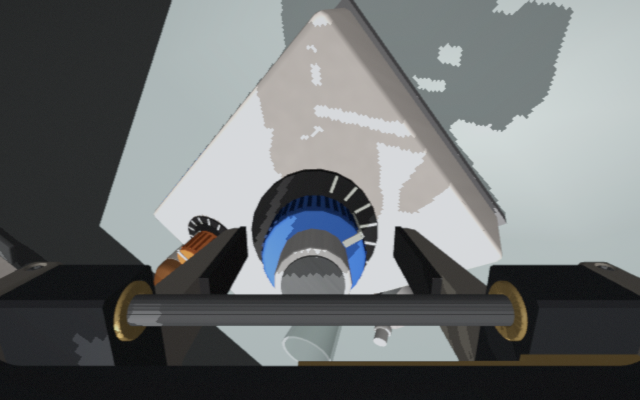

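```bash
python3 -m creep '[-0.002,-0.0014,-0.001,0,0.3,0,1,0,0,0,0,0,0,1,0,0,0,0,0,0,-1,0,0,0,0,0,0,-1,0,0,0,0,0,0,-1,0,0,0,0,0,0,-1,0,0,0,0,0,0,-1]'; python3 -c "
from plan import *
collar(2,50)
"
```

```text
time: 3.85
position: [567.3, 111.0, 127.7]
eef_rot: [-0.465, 0.793, 0.182, -0.349]
ft_force: [-5.4, -2.5, 2.9]
opening: 0.602
t 3.85 pos [567.3 111.  127.7] shift [ 0.1  0.3 -4.5] turn [ 0.15  0.05 -0.1 ] 0.2 j [ 0.24  0.45  1.53 -0.51  1.36 -0.4 ] F [-5.4 -2.5  2.9] T [-0.65  0.8  -0.41] op 0.6
```

```bash
python3 -m creep '[0,0,0,-0.3,-4,-6.9,-1,0,0,0,-0.3,-4,-6.9,-1,0,0,0,-0.3,-4,-6.9,-1,0,0,0,-0.3,-4,-6.9,-1]'; python3 -c "
from plan import *
collar(4,-30)
"
```

```text
time: 4.25
position: [566.4, 110.5, 128.0]
eef_rot: [-0.497, 0.86, 0.041, -0.11]
ft_force: [-1.2, -0.5, 0.5]
opening: 0.603
t 4.25 pos [566.4 110.5 128. ] shift [ 1.   1.8 -3.1] turn [ -1.54 -23.56 -40.64] 47.0 j [ 0.24  0.45  1.53 -0.51  1.36  0.18] F [-1.2 -0.5  0.5] T [ 0.1   0.14 -0.03] op 0.6
```

```bash
python3 -m creep '[0,0,0,-0.3,-4,-6.9,-1,0,0,0,-0.3,-4,-6.9,-1,0,0,-0.001,-0.3,-4,-6.9,-1,0,0,0,-0.3,-4,-6.9,-1,0,0,0,-0.3,-4,-6.9,-1]'; python3 -c "
from plan import *
collar(4,-30)
"
```

```text
time: 4.75
position: [565.2, 110.7, 128.1]
eef_rot: [-0.479, 0.843, -0.139, 0.202]
ft_force: [-1.1, 0.4, -0.8]
opening: 0.6
t 4.75 pos [565.2 110.7 128.1] shift [ 2.3  1.6 -3.1] turn [ 0.03 -2.92 -4.58] 5.4 j [ 0.24  0.45  1.54 -0.51  1.37  0.9 ] F [-1.1  0.4 -0.8] T [ 0.17  0.01 -0.02] op 0.6
```

```bash
python3 -m creep '[0.001,0.001,-0.001,0,-2.7,-4.4,-1,0,0,0,0,0,0,-1,0,0,0,0,0,0,-1]'; python3 -c "
from plan import *
collar(4,-30)
W=grab('wrist','w5.png');S=grab('scene');D=grab('side');crop(W,200,130,440,310,3.3,'w5.png');crop(D,290,180,390,260,8,'d5.png');crop(S,280,120,380,195,8,'s5.png')
collar(4,-30)
"
```

```text
time: 5.05
position: [565.1, 110.7, 128.0]
eef_rot: [-0.472, 0.832, -0.162, 0.241]
ft_force: [-0.3, -0.8, 0.1]
opening: 0.605
t 5.05 pos [565.1 110.7 128. ] shift [ 2.4  1.6 -3. ] turn [ 0.23 -0.23  0.15] 0.4 j [ 0.24  0.45  1.53 -0.51  1.37  1.  ] F [-0.3 -0.8  0.1] T [0.12 0.04 0.04] op 0.6
t 5.2 pos [565.  110.7 128. ] shift [ 2.4  1.6 -3. ] turn [ 0.23 -0.22  0.17] 0.4 j [ 0.24  0.45  1.53 -0.51  1.37  1.  ] F [-0.8  0.3  0.7] T [0.08 0.01 0.08] op 0.6
```

View pics/w5.png

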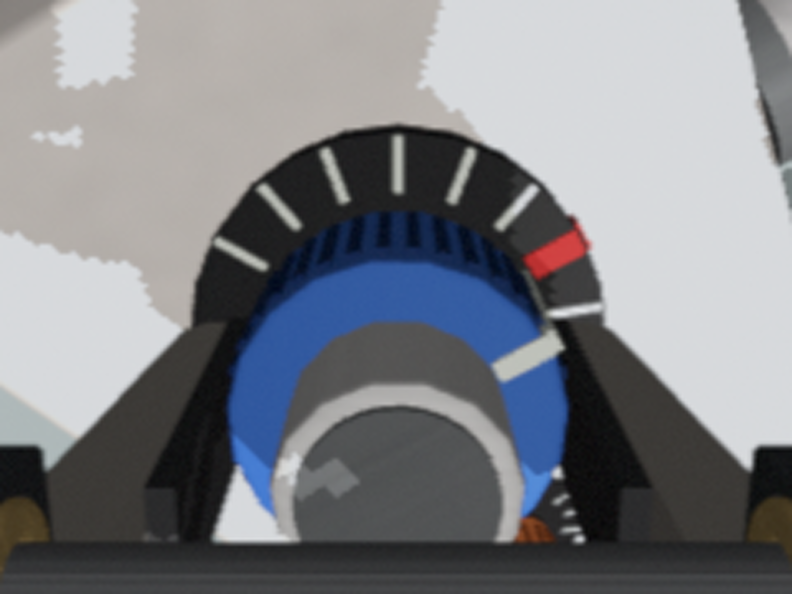

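View pics/s5.png

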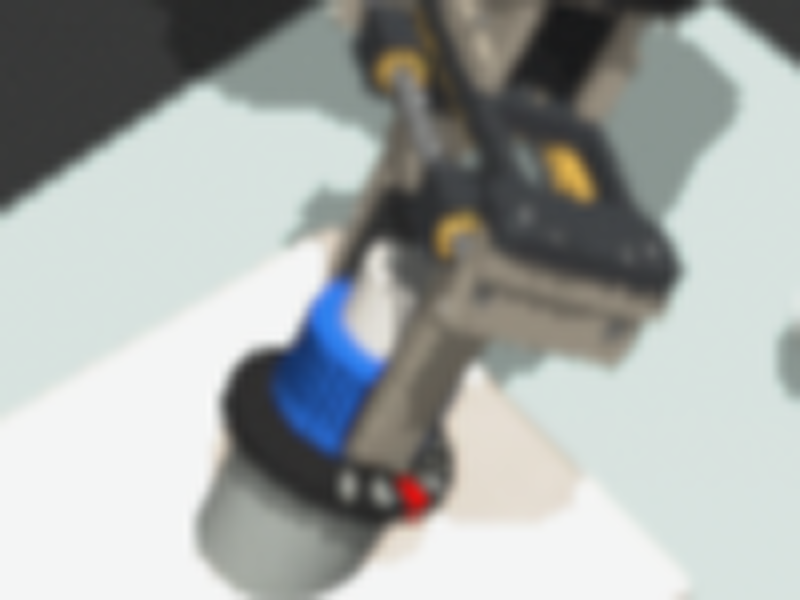

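```bash
python3 -m creep '[0,0,0,0,0,0,0.6,0,0,0,0,0,0,0.6,0,0,0,0,0,0,0.6,0,0,0,0,0,0,0.6]'; python3 -c "
from plan import *
collar(4,-30)
W=grab('wrist','w6.png');crop(W,200,130,440,310,3.3,'w6.png')
"
```

```text
time: 5.6
position: [565.3, 111.0, 127.8]
eef_rot: [-0.472, 0.832, -0.162, 0.241]
ft_force: [0.7, -0.5, 0.6]
opening: 0.8
t 5.6 pos [565.3 111.  127.8] shift [ 2.1  1.3 -2.8] turn [ 0.17 -0.23  0.1 ] 0.3 j [ 0.24  0.45  1.53 -0.51  1.37  1.  ] F [ 0.7 -0.5  0.6] T [ 0.16  0.03 -0.02] op 0.8
```

View pics/w6.png

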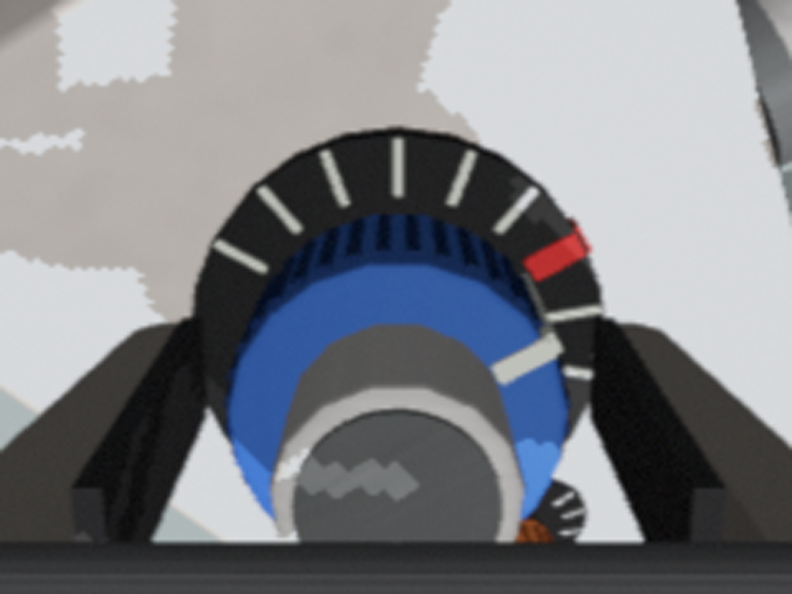

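```bash
python3 -m creep '[0.001,0.015,0.026,0,0,0,0.6,0.001,0.015,0.026,0,0,0,0.6,0.001,0.015,0.026,0,0,0,0.6,0.001,0.015,0.026,0,0,0,0.6,0,0,0.01,0,0,0,0.6]'; python3 -c "
from plan import *
D=grab('side');S=grab('scene');crop(D,300,185,400,260,8,'d7.png');crop(S,280,120,380,195,8,'s7.png')
K[:2]=523.9,-63.5
for d in (-30,0,30,45,60): knob(190,d)
"
```

```text
time: 6.15
position: [566.8, 171.9, 242.6]
eef_rot: [-0.471, 0.833, -0.164, 0.239]
ft_force: [0.1, -0.4, 0.2]
opening: 0.802
t 6.25 pos [566.6 170.4 241.4] shift [ -42.7 -233.9  -51.4] turn [30.29 -1.85  4.26] 30.6 j [ 0.33  0.41  1.35 -0.48  1.61  0.96] F [-0.1  0.4 -0. ] T [0.2  0.11 0.04] op 0.8
t 6.25 pos [566.6 170.4 241.4] shift [ -42.7 -233.9  -51.4] turn [30.17  6.14 33.55] 45.5 j [ 0.33  0.41  1.35 -0.48  1.61  0.96] F [-0.1  0.4 -0. ] T [0.2  0.11 0.04] op 0.8
t 6.25 pos [566.6 170.4 241.4] shift [ -42.7 -233.9  -51.4] turn [28.6  14.27 62.79] 70.5 j [ 0.33  0.41  1.35 -0.48  1.61  0.96] F [-0.1  0.4 -0. ] T [0.2  0.11 0.04] op 0.8
t 6.25 pos [566.6 170.4 241.4] shift [ -42.7 -233.9  -51.4] turn [27.23 18.38 77.38] 84.1 j [ 0.33  0.41  1.35 -0.48  1.61  0.96] F [-0.1  0.4 -0. ] T [0.2  0.11 0.04] op 0.8
t 6.25 pos [566.6 170.4 241.4] shift [ -42.7 -233.9  -51.4] turn [25.44 22.52 91.93] 98.0 j [ 0.33  0.41  1.35 -0.48  1.61  0.96] F [-0.1  0.4 -0. ] T [0.2  0.11 0.04] op 0.8
```

View pics/d7.png

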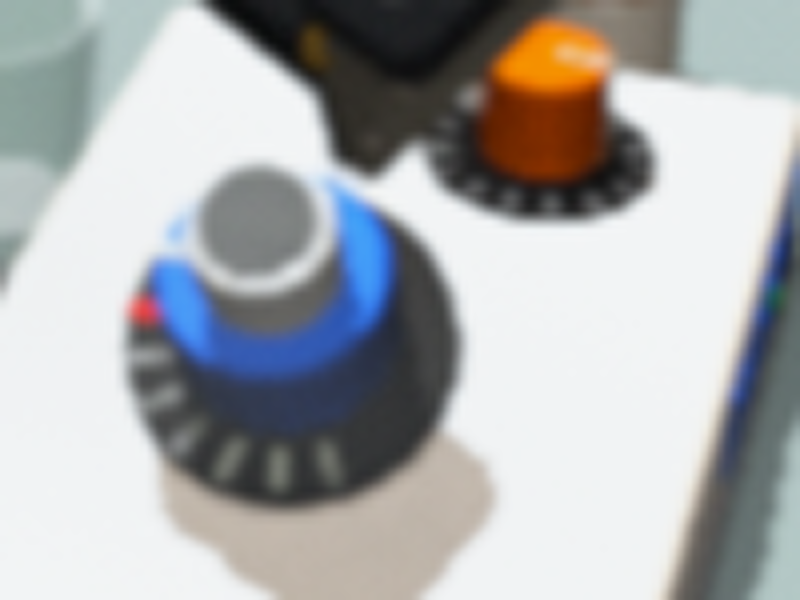

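View pics/s7.png

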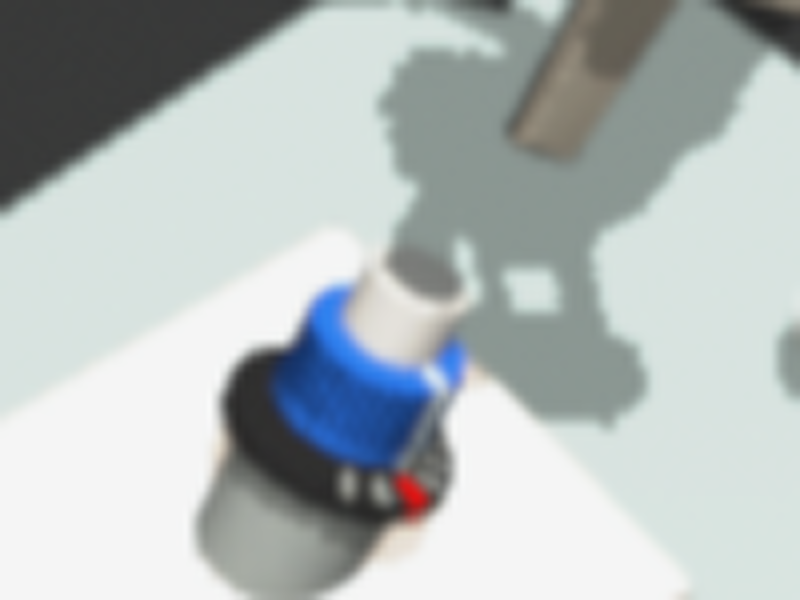

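```bash
sed -i 's/K=np.array(.*/K=np.array([523.9,-63.5,80.])/' plan.py; python3 -m creep '[-0.004,-0.0235,-0.003,2.8,1.6,6.9,0.6,-0.004,-0.0235,-0.003,2.8,1.6,6.9,0.6,-0.004,-0.0235,-0.003,2.8,1.6,6.9,0.6,-0.004,-0.0235,-0.003,2.8,1.6,6.9,0.6,-0.004,-0.0235,-0.003,2.8,1.6,6.9,0.6,-0.004,-0.0235,-0.003,2.8,1.6,6.9,0.6,-0.004,-0.0235,-0.003,2.8,1.6,6.9,0.6,-0.004,-0.0235,-0.003,2.8,1.6,6.9,0.6,-0.004,-0.0235,-0.003,2.8,1.6,6.9,0.6]'; python3 -c "
from plan import *
knob(170,36)"
```

```text
time: 7.15
position: [518.4, -49.3, 193.9]
eef_rot: [-0.664, 0.696, 0.191, -0.197]
ft_force: [0.0, -0.5, -0.1]
opening: 0.8
t 7.15 pos [518.4 -49.3 193.9] shift [  5.5 -14.2 -23.9] turn [2.61 0.38 4.17] 4.9 j [-0.3   0.04  1.8  -0.04  1.28 -0.85] F [ 0.  -0.5 -0.1] T [-0.06  0.    0.05] op 0.8
```

```bash
python3 -m creep '[0.005,-0.007,-0.01,2.6,0.4,4.2,0.6,0,-0.003,-0.01,0,0,0,0.6,0,0,0,0,0,0,0.6]'; python3 -c "
from plan import *
knob(170,36);W=grab('wrist');knob(170,36);W=grab('wrist','w8.png');print(proj(W,[K[0],K[1],96]));knob(120,36)"
```

```text
time: 7.45
position: [518.9, -64.7, 167.6]
eef_rot: [0.675, -0.671, -0.213, 0.219]
ft_force: [0.5, 0.9, -0.5]
opening: 0.801
t 7.45 pos [518.9 -64.7 167.6] shift [5.  1.2 2.4] turn [-0.17 -0.51  0.41] 0.7 j [-0.36  0.09  1.8  -0.    1.26 -0.98] F [ 0.5  0.9 -0.5] T [-0.05  0.02  0.03] op 0.8
t 7.5 pos [519.2 -64.3 168.3] shift [4.7 0.8 1.7] turn [-0.15 -0.46  0.35] 0.6 j [-0.35  0.09  1.8  -0.    1.26 -0.98] F [-0.5 -0.5 -0.5] T [-0.02 -0.01 -0.04] op 0.8
[325.57645713 219.47607046]
t 7.55 pos [519.9 -63.8 169.3] shift [  4.    0.3 -49.3] turn [-0.13 -0.36  0.27] 0.5 j [-0.35  0.09  1.8  -0.    1.26 -0.98] F [-1.   0.4 -0.3] T [-0.01  0.01  0.02] op 0.8
```

View pics/w8.png

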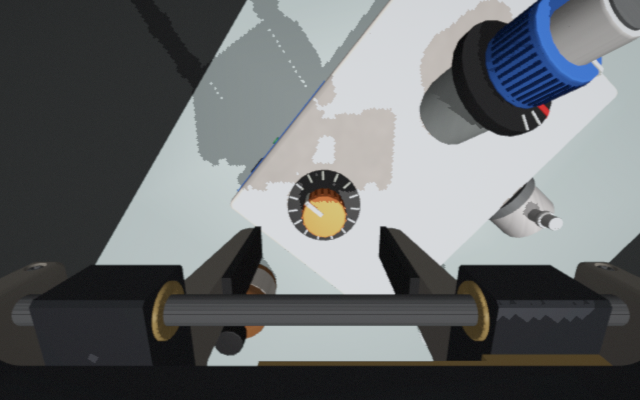

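```bash
python3 -m creep '[0.004,0,-0.03,0,-0.3,0.3,0.6,0,0,-0.03,0,0,0,0.6,0,0,-0.015,0,0,0,0.6,0,0,0,0,0,0,0.6,0,0,0,0,0,0,0.6]'; python3 -c "
from plan import *
knob(84,36);W=grab('wrist','w9.png');knob(84,36);print(proj(W,[K[0],K[1],96]))"
```

```text
time: 8.05
position: [525.8, -59.1, 95.2]
eef_rot: [-0.671, 0.673, 0.221, -0.218]
ft_force: [1.1, -0.1, 0.8]
opening: 0.8
t 8.05 pos [525.8 -59.1  95.2] shift [ -1.9  -4.4 -11.2] turn [ 0.1   0.3  -0.24] 0.4 j [-0.34  0.19  1.85  0.    1.1  -0.97] F [ 1.1 -0.1  0.8] T [-0.06 -0.01 -0.02] op 0.8
t 8.1 pos [525.8 -59.1  95.3] shift [ -1.9  -4.4 -11.3] turn [ 0.1   0.3  -0.25] 0.4 j [-0.34  0.19  1.85  0.    1.1  -0.97] F [ 0.6 -0.1 -0.6] T [-0.05  0.05  0.08] op 0.8
[312.62210836 259.69677336]
```

View pics/w9.png

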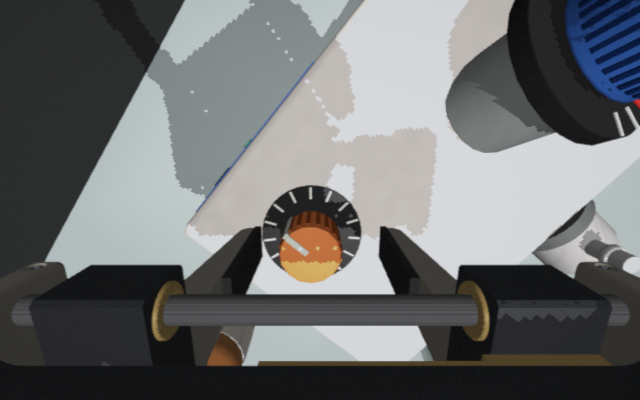

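```bash
python3 -m creep '[-0.0024,-0.0047,-0.009,0,0.3,-0.2,0.6,0,0,0,0,0,0,0.6,0,0,0,0,0,0,0.6]'; python3 -c "
from plan import *
knob(84,36)"
```

```text
time: 8.4
position: [525.2, -64.4, 88.5]
eef_rot: [-0.671, 0.674, 0.22, -0.218]
ft_force: [1.0, 0.0, -0.2]
opening: 0.803
t 8.4 pos [525.2 -64.4  88.5] shift [-1.3  0.9 -4.5] turn [ 0.22  0.26 -0.06] 0.3 j [-0.35  0.2   1.85 -0.    1.08 -0.98] F [ 1.   0.  -0.2] T [-0.08  0.01 -0.01] op 0.8
```

```bash
python3 -m creep '[-0.001,0,-0.004,0.2,0.3,0,0.6,0,0,0,0,0,0,0.6,0,0,0,0,0,0,-1,0,0,0,0,0,0,-1,0,0,0,0,0,0,-1,0,0,0,0,0,0,-1,0,0,0,0,0,0,-1,0,0,0,0,0,0,-1,0,0,0,0,0,0,-1]'; python3 -c "
from plan import *
knob(84,36);W=grab('wrist','w10.png');knob(84,-36)"
```

```text
time: 9.3
position: [523.5, -65.7, 85.1]
eef_rot: [-0.672, 0.673, 0.218, -0.22]
ft_force: [-0.2, -0.5, -0.9]
opening: 0.387
t 9.3 pos [523.5 -65.7  85.1] shift [ 0.4  2.2 -1.1] turn [ 0.13 -0.17 -0.07] 0.2 j [-0.35  0.2   1.85 -0.    1.08 -0.98] F [-0.2 -0.5 -0.9] T [-0.03  0.02  0.02] op 0.39
t 9.35 pos [523.5 -65.7  85.1] shift [ 0.4  2.2 -1.1] turn [ 1.000e-02 -2.300e-01 -7.207e+01] 72.1 j [-0.35  0.2   1.85 -0.    1.08 -0.98] F [-0.8 -0.9 -0. ] T [-0.11  0.13 -0.03] op 0.39
```

View pics/w10.png

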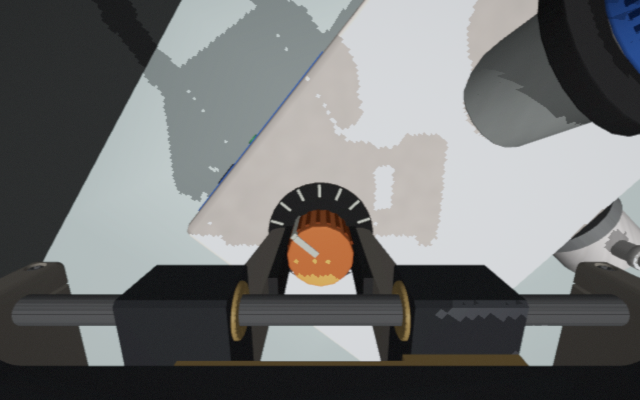

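```bash
python3 -m creep '[0,0,0,0,0,-8,-1,0,0,0,0,0,-8,-1,0,0,0,0,0,-8,-1,0,0,0,0,0,-8,-1,0,0,0,0,0,-8,-1]'; python3 -c "
from plan import *
knob(84,-36)"
```

```text
time: 9.85
position: [522.0, -66.2, 85.1]
eef_rot: [-0.706, 0.706, -0.036, 0.03]
ft_force: [-3.2, -0.6, 2.0]
opening: 0.385
t 9.85 pos [522.  -66.2  85.1] shift [ 1.9  2.7 -1.1] turn [ -0.13  -0.44 -30.62] 30.6 j [-0.35  0.21  1.85 -0.    1.09 -0.26] F [-3.2 -0.6  2. ] T [-0.16  0.3   0.02] op 0.39
```

```bash
python3 -m creep '[0.0005,0.0005,0,0,0,-8,-1,0,0,0,0,0,-8,-1,0,0,0,0,0,-7,-1,0,0,0,0,0,0,-1]'; python3 -c "
from plan import *
knob(84,-36)"
```

```text
time: 10.25
position: [521.1, -66.0, 85.1]
eef_rot: [0.684, -0.684, 0.183, -0.175]
ft_force: [-1.1, 0.1, 0.7]
opening: 0.385
t 10.25 pos [521.1 -66.   85.1] shift [ 2.8  2.5 -1.1] turn [-0.22 -0.61 -6.62] 6.7 j [-0.36  0.21  1.85 -0.    1.09  0.16] F [-1.1  0.1  0.7] T [-0.28  0.06 -0.02] op 0.39
```

```bash
python3 -m creep '[0.0005,0,0,0,-0.4,-6.6,-1,0,0,0,0,0,0,-1,0,0,0,0,0,0,-1]'; python3 -c "
from plan import *
knob(84,-36);W=grab('wrist');crop(W,200,150,440,330,3.3,'w11.png')"
```

```text
time: 10.55
position: [520.9, -65.9, 85.1]
eef_rot: [0.674, -0.673, 0.218, -0.214]
ft_force: [-1.2, 0.2, 0.6]
opening: 0.382
t 10.55 pos [520.9 -65.9  85.1] shift [ 3.   2.4 -1.1] turn [-0.23 -0.31 -0.45] 0.6 j [-0.36  0.2   1.86  0.    1.09  0.26] F [-1.2  0.2  0.6] T [-0.19  0.22 -0.06] op 0.38
```

View pics/w11.png

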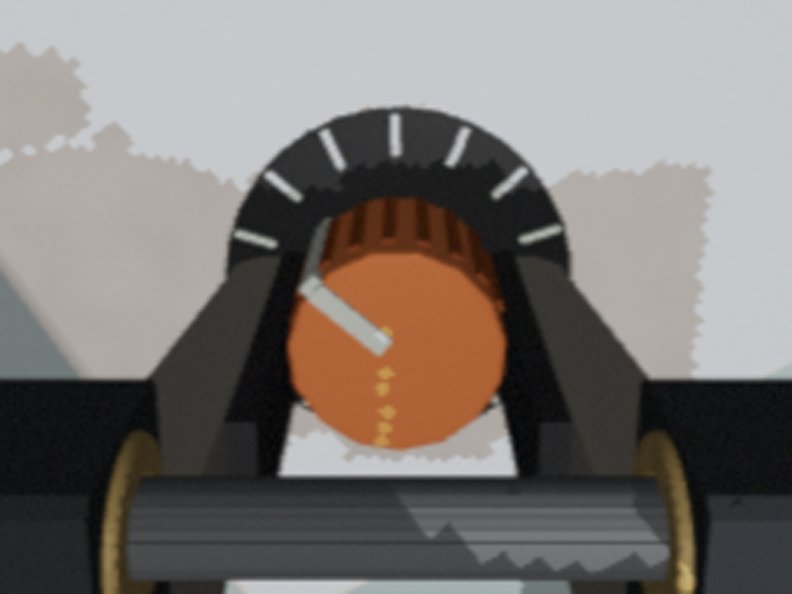

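```bash
python3 -m creep '[0,0,0,0,0,0,0.6,0,0,0,0,0,0,0.6,0,0,0,0,0,0,0.6,0,0,0,0,0,0,0.6,0,0,0,0,0,0,0.6,0,0,0.01,0,0,0,0.6,0,0,0.03,0,0,0,0.6,0,0,0.04,0,0,0,0.6,0,0,0.05,0,0,0,0.6,0,0,0.03,0,0,0,0.6]'; python3 -c "
from plan import *
knob(84,-36)"
```

```text
time: 11.6
position: [516.8, -63.8, 247.4]
eef_rot: [0.675, -0.672, 0.22, -0.208]
ft_force: [1.2, -0.4, -0.2]
opening: 0.798
t 11.6 pos [516.8 -63.8 247.4] shift [   7.1    0.3 -163.4] turn [-0.5  -0.81 -0.74] 1.2 j [-0.36  0.02  1.72  0.    1.42  0.26] F [ 1.2 -0.4 -0.2] T [-0.06  0.07  0.02] op 0.8
```

```bash
python3 -m creep '[-0.03,0,0.03,0,0,0,0.6,-0.03,0,0.03,0,0,0,0.6,-0.03,0,0.02,0,0,0,0.6,-0.03,0,0,0,0,0,0.6,-0.03,0,0,0,0,0,0.6,0,0,0,0,0,0,0.6,0,0,0,0,0,0,0.6]'; python3 -c "
from plan import *
W=grab('wrist','w12.png');S=grab('scene','s12.png');D=grab('side','d12.png');crop(S,210,120,410,270,4,'s12c.png');crop(D,345,175,395,220,12,'d12c.png')
knob(84,-36)"
```

```text
time: 12.3
position: [363.9, -64.2, 343.5]
eef_rot: [0.674, -0.674, 0.211, -0.216]
ft_force: [0.3, -0.3, -0.5]
opening: 0.799
t 12.45 pos [364.4 -64.1 342.8] shift [ 159.5    0.6 -258.8] turn [ 0.04  0.25 -0.88] 0.9 j [-0.51 -0.46  1.93  0.    1.67  0.11] F [-0.2 -0.5  0.5] T [-0.05  0.13  0.04] op 0.79
```

View pics/s12c.png

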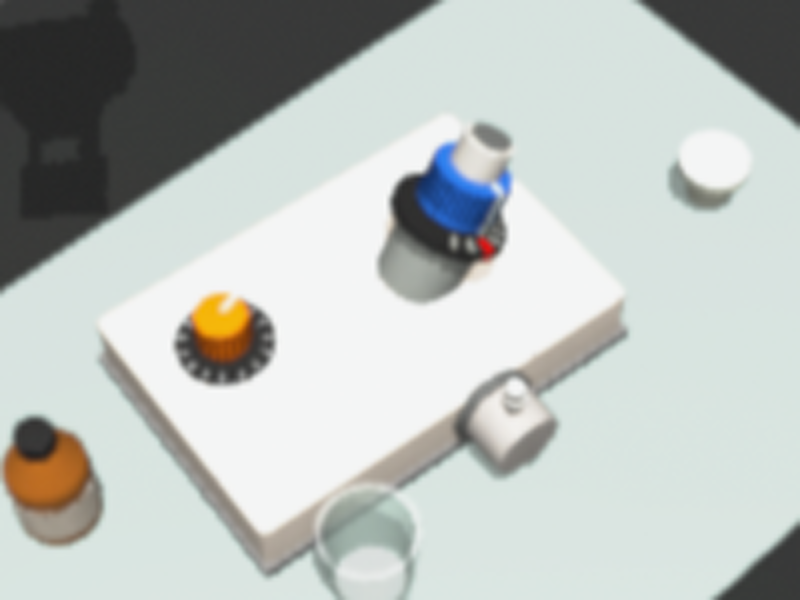

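View pics/d12c.png

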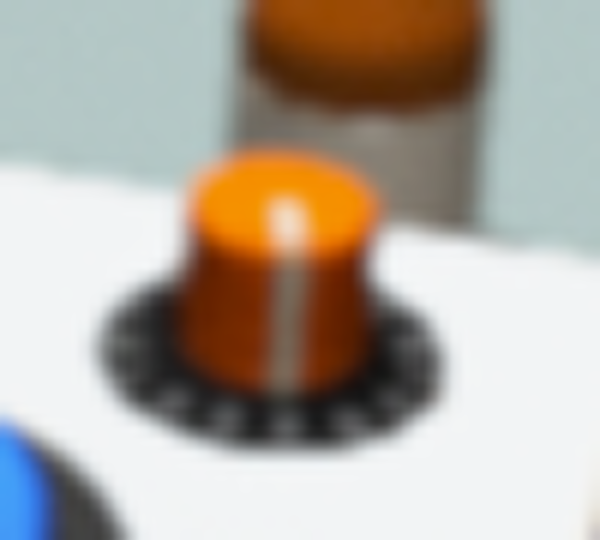

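View pics/d12.png

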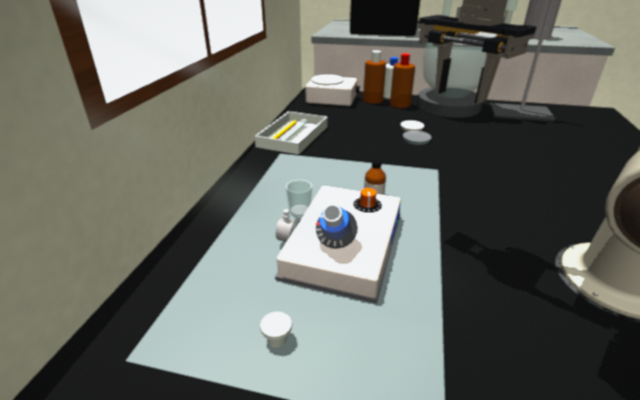

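Run:
```python
from plan import *
S=grab('scene');D=grab('side')
for i,u,v in ((S,210+236/4-.4,120+294/4-.4),(D,345+289/12-.5,175+245/12-.5)):
    d=onz(i,u,v,96)-[523.9,-63.3,96];print(np.linalg.norm(d),np.degrees(np.arctan2(d[1],d[0])))
```

```text
17.140206980893176 110.19976236738044
16.231873966851758 99.19921471558887
```

```bash
python3 -c "
from cell import arm
print(arm.close_job())"
```

```text
the job is handed in; nothing more can be done
None
```

I turned both controls in the order asked, let go of them, and handed the job in at about 12.6 s of the 61 s allowed.

- **Collar:** it started on the third mark (0.698 rad). I turned it four clicks (80°) clockwise. After release, both the wrist and scene pictures show the white line running down to the red mark.
- **Knob:** I then turned it 72° clockwise, with no visible slip between knob and fingers. After release, the line's direction had gone from about 178° to about 105°. That is a turn of roughly 73°, where three clicks would be 72°.
- **Surroundings:** the bottle, beaker and stopper appear at the same pixels as at the start. The arm is parked clear of everything, and the forces I read between moves stayed under about 7 N.

**Where checks disagreed:** the scene and side views put the knob's final angle at 110° and 99°. Both are nearer three clicks than two or four, and the wrist view, taken just before release, agrees. The cameras also differed by about 2 mm on the collar's position, which made no difference to the grip.

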